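Register a brass bar against the stops of a measuring stage

TASK

Register the brass bar on the black measuring stage: first push its long side flat against the aluminium fence, then slide it along the fence until its end meets the blue end stop. Leave it lying flat in that corner, touching both, and leave the steel bar where it lies.

Things in the scene. Friction and masses are not known exactly. Their poses are not given: they have to be found in the camera images.
- brass_bar_center (a point): Centre (half-way up, 11 mm above the plate) of the loose yellow brass bar, a plain block 80 mm long, 34 mm wide and 22 mm high, about 0.5 kg, two dark round marks on top. It starts lying flat on the black plate, askew and clear of the fence and end stop. Site x runs along its length, y across its width, z up.
- steel_bar_center (a point): Centre (half-way up) of the loose grey steel bar of the same shape and size (80 x 34 x 22 mm), also lying on the plate at about the same distance from the fence, to the left or right of the brass bar; a bystander to be left alone. Site x along its length, y across its width, z up.
- fence: Fixed, rigid aluminium fence on the far side of the black stage plate: 270 mm long, 15 thick, 14 high. Origin: on its inner face (where the bar goes), mid-length, at the plate's top surface, 50 mm above the bench. x: level, from the plate square into the fence; y: along it towards the end stop; z up. The plate (200 x 320 mm, reaching 170 mm from the face in -x) is flat; the whole stage varies in place and yaw.
- end_stop: Fixed, rigid blue end stop at the fence's +y end, square to it: 80 mm long, 15 thick, 14 high. Origin: on its inner face (which the bar's end meets), at the plate's top surface, 45 mm from the fence's inner face; the inside corner is thus 45 mm along +x. Axes parallel to the fence's: x towards the fence, y from the plate into the stop, z up.
Things that resemble listed ones, but are neither listed nor needed, are in the scene too. Leave any orange, purple or red look-alike of the part that bears brass_bar_center alone.

How it is judged (in metres and radians):
On the way, in this order (a step that is already met when the one before it is completed fails the run):
1. the brass bar's long side is pressed flat against the fence (touching, within 10 degrees) (x of brass_bar_center in the frame of fence between -0.027 and -0.012 m and angle between the x axis of brass_bar_center and the y axis of fence, either way round below 0.175 rad and z of brass_bar_center in the frame of fence below 0.016 m and contact force between brass_bar and fence above 0.5 N), for 0.1 s.
2. still along the fence, the bar's end is pressed against the end stop (x of brass_bar_center in the frame of fence between -0.027 and -0.012 m and angle between the x axis of brass_bar_center and the y axis of fence, either way round below 0.175 rad and z of brass_bar_center in the frame of fence below 0.016 m and y of brass_bar_center in the frame of end_stop between -0.05 and -0.034 m and contact force between brass_bar and end_stop above 0.5 N), for 0.1 s.
At the end, for the whole second after the job is handed in: The brass bar lies flat and at rest on the plate, its long side within 10 mm of the fence's face and within 10 degrees of parallel to it, its end within 10 mm of the end stop's face; the steel bar is within 20 mm of where it started (x of brass_bar_center in the frame of fence between -0.027 and -0.012 m and angle between the x axis of brass_bar_center and the y axis of fence, either way round below 0.175 rad and z of brass_bar_center in the frame of fence below 0.016 m and y of brass_bar_center in the frame of end_stop between -0.05 and -0.034 m and angle between brass_bar_center's own z axis and vertical below 0.1 rad and linear speed of brass_bar below 0.02 m/s and distance of steel_bar_center from where it was at the start of the episode below 0.02 m); the robot touches nothing.
It fails at once if the steel bar is shoved away (more than 20 mm) (distance of steel_bar_center from where it was at the start of the episode above 0.02 m).
It also fails if it takes over 48 s, if anything falls off the work surface, if the arm or the gripper's body presses on something with over 40 N, if the wrist force passes 120 N, or if a joint passes its speed limit or range.

ROBOT

A 6-joint arm with a two-finger parallel gripper is mounted at the origin on the work surface. World frame = base frame: x ahead of the robot, y to its left, z up, the work surface at z = 0. Lengths are in mm, angles in rad, forces in N, time in s.
With the tool pointing down it reaches from about 400 to 925 mm from the base axis. Payload 12.5 kg.
Tool frame: the origin (TCP) lies at the very end of the fingers, on their centre line; the grasp point (between the pads) lies 19 mm behind it (hold_point_z is the distance from the TCP to the grasp point, in mm); z points along the fingers, y is the line along which they close (so a half turn about z gives the same grasp; the last joint's range is limited). The gripper opens to 95 mm and grips with 3 to 60 N. Pads are 20 mm wide; open, the fingers measure 119 mm over their backs; the gripper's body (75 mm by 180 mm) begins 59 mm behind the grasp point.
Start: joints at [1.035, 0.491, 1.559, -0, 1.092, -0.106], TCP at [260.418, 568.184, 181.461] pointing down, gripper open.
Joint ranges: [-3.1, 3.1], [-0.84, 2.19], [0.05, 2.79], [-1.13, 4.28], [0.06, 2.93], [-2.69, 2.69]. Speed limits (rad/s): [2.22, 2.22, 2.79, 3.14, 3.14, 3.14].

INTERFACE

Orientations are given as a 3x3 rotation matrix whose columns are the frame's x, y, z axes.
In Python, from rig import * gives the robot as it stands.
- The arm moves only by the shell command python3 -m jog 'ROWS' [FORCE]. ROWS is JSON, a list that holds one entry, the list of rows, each a list of 7 numbers: the opening, from -1 (shut) to 1 (fully open), then the shift along the tool's x, y, z normalised to -1 to 1, where 1 is 600 mm, then the turn, a rotation vector about the tool's x, y, z normalised to -1 to 1, where 1 is 2 rad. In form: [[[jaw, x, y, z, ax, ay, az], ...]]. A call has 1 to 10 rows; each row is the pose to reach, as a shift and turn from the pose commanded when the call began, along the tool's axes at that moment; what a row does not reach only later rows make up. A row lasts 1/12 s, in which the tool goes at most 41.7 mm and 7.16 degrees, less where a joint would pass 70% of its speed; a pose out of reach is approached as far as the arm can. A call with a number of a shift or a turn outside -1 to 1 is refused whole. A call with a gripper value outside its range is refused whole. The fingers move at their own pace and stop on an object; FORCE is the grip in N (left out, the last holds). Time passes only in rows, so rows that repeat a pose let the fingers close. It gives the time, the measured TCP pose, the force, the opening and the grip force at its end, in the units of the state.
- observe(): the state, without advancing time (a new reading comes with each control period).
- grab_frame(name): name is "scene" or "top" or "wrist"; returns a dict with "frame" (400x640x3 uint8, red, green, blue), "depth" (400x640 float32, mm along the optical axis (not along the pixel's ray), 0 where there is no reading), "camera_matrix" (3x3 intrinsics, pixels), "dist_coeffs" ([k1, k2, p1, p2, k3] as OpenCV has them; the pictures are not rectified), "extrinsics" (4x4, takes a point from world to camera coordinates); the wrist camera has in their place "T_tool_cam" (4x4, takes a point from camera to tool coordinates, whose origin is the TCP and whose axes are the flange's). Camera axes: x right, y up, looking along -z (the intrinsics and any distortion apply to the point x, -y, -z); pixel columns grow to the right and rows downward; lengths in mm; the calibration is good to about 2 mm. A picture is of the moment at which its call begins: read the wrist's pose just before it.
- hand_in(): hands the job in; it is judged then, once.
Trained networks look in the newest picture that a camera, given by its name, has taken for a name from the list of things; names that differ only in an ending like _2 or _b are one class to them, and where a whole thing is asked for, a point or a joint stands for the part that bears it (a point fixed in the world has none). Each returns a list of dicts, best first, with "score" (0 to 1); they miss things now and then, are a little off and sometimes report something else, mostly with a low value. They report only what shows in the picture. A call takes as long as a camera call. They do not tell look-alikes from the thing itself.
- silhouettes(camera, query): "pixels" (400x640 bool, what is visible of it) and "extent" ([left, top, width, height] in pixels, round what is visible of it).
The state is a dict: "clock": time; "qpos": joint angles; "qd": joint speeds; "tau": joint torques, N m; "tool_pos": TCP position; "tool_rot": TCP orientation; "ft_force": force on the tool from outside, world axes, zero at the start; "moment": the same for the moment, N m; "gripper_width": opening from 0.0 (shut) to 1.0 (fully open); "grasp_force": force on a finger pad.
Only numpy, scipy, OpenCV 4.12 (cv2) and the standard library are available. Lean on these libraries where they do the work, as an engineer would, in place of code of your own. Each camera call takes 0.05 s, during which the arm holds its last target. There are 200 camera calls.

## Working session

There is one attempt and no reset: what is moved stays moved. The work goes in short steps, Python scripts to look and compute and a shell command to move; the robot and the scene stay as the last step left them, time stands still between calls to the robot, and variables do not carry over. Pictures are saved under pics/ and viewed, at most 10 in all, crops included, and the job is handed in when it is done.

```bash
mkdir -p pics; cat > h.py <<'E'
from rig import *
import numpy as np, cv2
def world(f, mask, st=None):
    """points (mm, world) of masked pixels with depth"""
    v,u=np.nonzero(mask&(f["depth"]>0)); d=f["depth"][v,u]
    n=cv2.undistortPoints(np.c_[u,v].astype(float)[:,None],f["camera_matrix"],f["dist_coeffs"])[:,0]
    p=np.c_[n[:,0]*d,-n[:,1]*d,-d,np.ones(len(d))]
    if "extrinsics" in f: T=np.linalg.inv(f["extrinsics"])
    else:
        T=np.eye(4);T[:3,:3]=np.array(st["tool_rot"]);T[:3,3]=st["tool_pos"];T=T@f["T_tool_cam"]
    return (p@T.T)[:,:3],np.c_[u,v]
def rect(p):
    (c,s,a)=cv2.minAreaRect(p[:,:2].astype(np.float32)); 
    if s[0]<s[1]: s=s[::-1];a+=90
    return np.round(c,1),np.round(s,1),round((a+90)%180-90,1)
E
python3 - <<'E'
from h import *
s=observe();print(s["clock"],np.round(s["tool_rot"],3))
for n in("top","scene"):
    f=grab_frame(n);cv2.imwrite(f"pics/{n}.png",f["frame"][...,::-1])
    for q in("brass_bar_center","steel_bar_center","fence","end_stop"):
        for r in silhouettes(n,q)[:4]:
            p,_=world(f,r["pixels"]); 
            if len(p)<10: continue
            z=np.percentile(p[:,2],90);t=p[abs(p[:,2]-z)<5]
            print(n,q,round(r["score"],2),r["extent"],f["frame"][r["pixels"]].mean(0).astype(int),"z",round(z),*rect(t))
E
```

```text
0.0 [[-0.909  0.417 -0.001]
 [ 0.417  0.909 -0.001]
 [ 0.    -0.001 -1.   ]]
top brass_bar_center 0.93 [314.7, 107.7, 34.7, 24.2] [120  68 157] z 26 [762.6   9.7] [80.1 34.2] -70.1
top brass_bar_center 0.8 [313.7, 269.5, 30.8, 42.1] [209  58  57] z 25 [388.7  13.4] [80.3 34. ] 24.7
top brass_bar_center 0.64 [231.0, 286.0, 40.6, 32.1] [225 141  61] z 25 [368.6 178.6] [79.6 33.5] -67.8
top brass_bar_center 0.55 [281.1, 191.3, 42.0, 24.5] [213 184  99] z 75 [568.3  69.2] [79.6 34.1] -78.3
top steel_bar_center 0.56 [336.8, 200.0, 45.2, 24.0] [178 184 184] z 75 [549.3 -45.6] [78.3 33.9] 80.1
top fence 0.65 [252.6, 159.0, 134.0, 13.9] [212 213 212] z 67 [650.8  35.4] [270.1  16.1] 88.9
top end_stop 0.78 [244.3, 172.7, 13.2, 36.0] [ 54  97 184] z 67 [600.8 178.9] [78.4 15.4] -1.4
scene brass_bar_center 0.88 [224.7, 286.9, 53.1, 33.1] [101  61 125] z 24 [762.  12.] [81.6 36.4] -71.1
scene brass_bar_center 0.72 [324.5, 207.6, 47.4, 35.1] [154 132  80] z 74 [569.2  71.6] [79.8 36.9] -77.6
scene brass_bar_center 0.59 [430.9, 197.8, 43.6, 17.1] [166 102  57] z 24 [367.9 181. ] [78.3 38.5] -68.8
scene steel_bar_center 0.87 [278.8, 179.0, 42.8, 36.2] [125 128 128] z 74 [549.1 -43.8] [79.7 35.3] 79.6
scene fence 0.61 [240.5, 211.7, 134.5, 76.8] [157 159 155] z 66 [651.   37.4] [269.3  18.1] 88.5
scene end_stop 0.71 [380.5, 248.6, 31.5, 37.0] [ 45  81 143] z 67 [601.6 180.7] [78.1 15.5] -1.3
```

View pics/top.png

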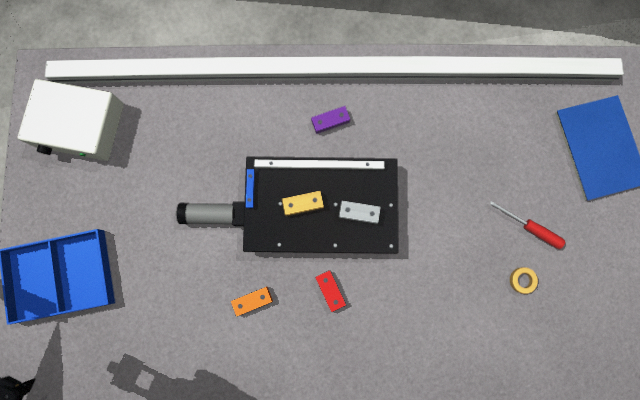

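The top image shows four bar-shaped candidates plus the steel bar.
- **Brass:** yellow bar at (302,203), on the black plate, z = 75, 80x34 mm. It matches on colour, size and being on the plate.
- **Look-alikes on the bench (leave alone):** purple (332,119), red (330,292) and orange (252,301).
- **Steel:** grey bar at (360,212).

I'll confirm the brass bar in one enlarged crop.

```bash
python3 -c "
import cv2;i=cv2.imread('pics/top.png')[145:265,230:410];cv2.imwrite('pics/crop.png',cv2.resize(i,None,fx=4,fy=4,interpolation=2))"
```

```text
(no output)
```

View pics/crop.png

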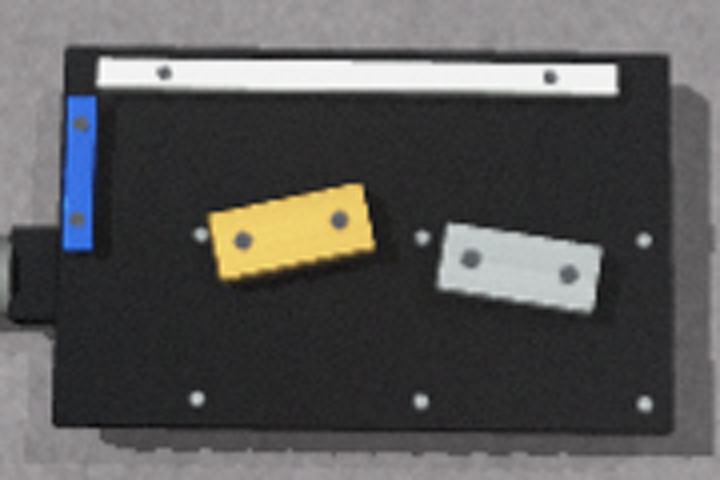

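The crop shows the yellow brass bar with two dark marks at crop (290,230). Steel is at (520,265), the fence along the top and the blue stop at left (80,170). My plan is to push its near long side with two half-open fingers spaced along the fence.

```bash
python3 -m jog '[[[0.05,-0.74,-0.574,0,0,0,-0.2035],[0.05,-0.74,-0.574,0,0,0,-0.2035],[0.05,-0.74,-0.574,0,0,0,-0.2035],[0.05,-0.74,-0.574,0,0,0,-0.2035],[0.05,-0.74,-0.574,0,0,0,-0.2035],[0.05,-0.74,-0.574,0,0,0,-0.2035],[0.05,-0.74,-0.574,0,0,0,-0.2035],[0.05,-0.74,-0.574,0,0,0,-0.2035],[0.05,-0.74,-0.574,0,0,0,-0.2035],[0.05,-0.74,-0.574,0,0,0,-0.2035]]]'
python3 - <<'E'
from h import *
s=observe();R=np.array(s["tool_rot"]);print(np.round(R,3),s["tool_pos"])
print("to go /600",np.round(R.T@(np.array([520,70,120])-s["tool_pos"])/600,4))
E
```

```text
clock: 1.33
tool_pos: [452.3, 200.1, 181.7]
tool_rot: [[-1.0, 0.023, 0.001], [0.023, 1.0, 0.0], [-0.001, 0.0, -1.0]]
ft_force: [1.5, 0.9, 0.1]
gripper_width: 0.526
grasp_force: 0.0
[[-1.     0.023  0.001]
 [ 0.023  1.     0.   ]
 [-0.001  0.    -1.   ]] [452.29821315 200.07075829 181.71070365]
to go /600 [-0.1177 -0.2142  0.1029]
```

```bash
python3 -m jog '[[[0.05,-0.115,-0.205,0,0,0,0],[0.05,-0.115,-0.205,0,0,0,0],[0.05,-0.115,-0.205,0.06,0,0,0],[0.05,-0.115,-0.205,0.06,0,0,0],[0.05,-0.115,-0.205,0.1,0,0,0],[0.05,-0.115,-0.205,0.1,0,0,0],[0.05,-0.115,-0.205,0.1,0,0,0]]]'
python3 - <<'E'
from h import *
s=observe();R=np.array(s["tool_rot"])
f=grab_frame("wrist");cv2.imwrite("pics/w1.png",f["frame"][...,::-1])
for q in("brass_bar_center","steel_bar_center","fence","end_stop"):
    for r in silhouettes("wrist",q)[:2]:
        p,_=world(f,r["pixels"],s)
        if len(p)<10: continue
        z=np.percentile(p[:,2],90);t=p[abs(p[:,2]-z)<5];print(q,r["score"],z,*rect(t))
E
```

```text
clock: 1.92
tool_pos: [517.4, 77.3, 121.1]
tool_rot: [[-1.0, 0.023, -0.002], [0.023, 1.0, 0.0], [0.002, 0.0, -1.0]]
ft_force: [0.6, -0.5, 1.3]
gripper_width: 0.525
grasp_force: 0.0
brass_bar_center 0.97 23.55030158818184 [389.9  14.1] [80.9 34.1] 25.3
brass_bar_center 0.91 73.15339533222699 [568.6  70.9] [77.4 34.9] -78.5
fence 0.9 65.0324713584036 [652.   73.3] [127.1  16.7] 89.3
end_stop 0.68 64.65990485883869 [565.3 178.9] [15.3  8.7] -84.2
```

View pics/w1.png

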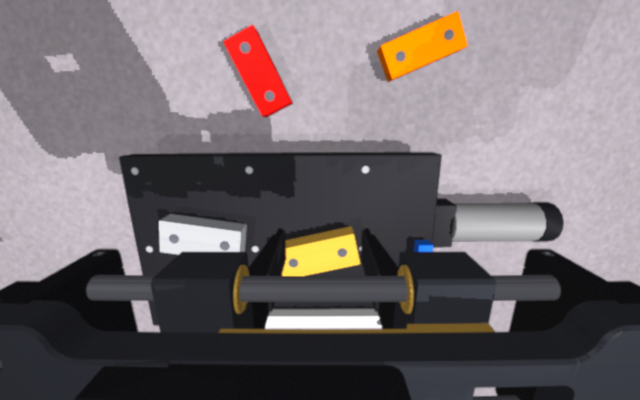

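The wrist view agrees: brass at (320,255), steel at (203,238), fence at (323,318). I'll lower the fingers on the near side of the brass bar.

```bash
python3 -m jog '[[[0.05,0,-0.01,0.03,0,0,0],[0.05,0,-0.01,0.06,0,0,0],[0.05,0,-0.01,0.085,0,0,0],[0.05,0,-0.01,0.1,0,0,0],[0.05,0,-0.01,0.107,0,0,0],[0.05,0,-0.01,0.107,0,0,0],[0.05,0,-0.01,0.107,0,0,0]]]'
python3 -m jog '[[[0.05,-0.01,-0.01,0,0,0,0],[0.05,-0.02,-0.01,0,0,0,0],[0.05,-0.03,-0.01,0,0,0,0],[0.05,-0.04,-0.01,0,0,0,0],[0.05,-0.05,-0.01,0,0,0,0],[0.05,-0.06,-0.01,0,0,0,0],[0.05,-0.07,-0.01,0,0,0,0],[0.05,-0.07,-0.01,0,0,0,0]]]'
```

```text
clock: 2.75
tool_pos: [518.1, 71.6, 57.9]
tool_rot: [[-1.0, 0.022, 0.001], [0.022, 1.0, 0.0], [-0.001, 0.0, -1.0]]
ft_force: [-0.0, 0.2, 0.7]
gripper_width: 0.528
grasp_force: 0.0
clock: 3.42
tool_pos: [560.9, 64.4, 57.2]
tool_rot: [[-1.0, 0.023, 0.001], [0.023, 1.0, 0.0], [-0.001, 0.0, -1.0]]
ft_force: [0.7, -0.2, 0.1]
gripper_width: 0.524
grasp_force: 0.0
```

```bash
python3 -m jog '[[[0.05,-0.01,0,0,0,0,0],[0.05,-0.02,0,0,0,0,0],[0.05,-0.03,0,0,0,0,0],[0.05,-0.04,0,0,0,0,0],[0.05,-0.047,0,0,0,0,0],[0.05,-0.047,0,0,0,0,0]]]'
python3 - <<'E'
from h import *
f=grab_frame("top");cv2.imwrite("pics/t2.png",cv2.resize(f["frame"][145:265,230:410,::-1],None,fx=4,fy=4))
for n in("top","scene"):
  f=grab_frame(n)
  for r in silhouettes(n,"brass_bar_center"):
    p,_=world(f,r["pixels"]);t=p[abs(p[:,2]-74)<4]
    if len(t)>20: print(n,r["score"],len(t),*rect(t))
E
```

```text
clock: 3.92
tool_pos: [588.7, 63.8, 57.2]
tool_rot: [[-1.0, 0.023, 0.001], [0.023, 1.0, 0.0], [-0.001, 0.0, -1.0]]
ft_force: [-0.4, 0.4, -0.9]
gripper_width: 0.523
grasp_force: 0.0
scene 0.71 578 [569.2  71.8] [79.7 36.8] -79.0
scene 0.3 504 [548.9 -44.2] [80.5 35.5] 78.0
```

View pics/t2.png

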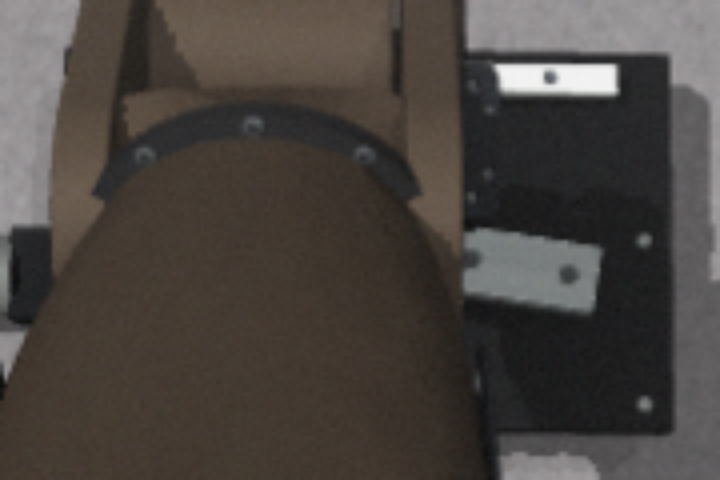

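The arm hides the brass bar in the top view; only steel, at crop (540,265), shows and it hasn't moved. The scene camera says the brass hasn't moved either, so I'll look there.

```bash
python3 - <<'E'
from h import *
f=grab_frame("scene");cv2.imwrite("pics/s2.png",cv2.resize(f["frame"][130:310,220:460,::-1],None,fx=3,fy=3))
E
```

```text
(no output)
```

View pics/s2.png

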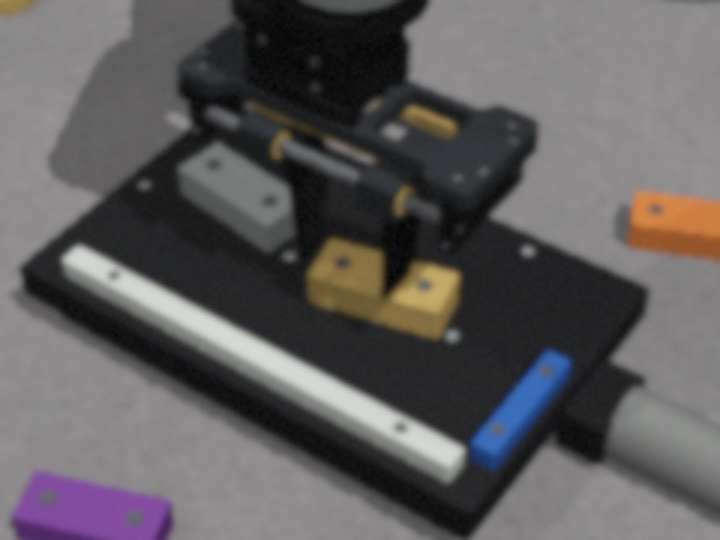

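```bash
python3 - <<'E'
from h import *
s=observe();R=np.array(s["tool_rot"]);print(s["clock"],s["tool_pos"],s["gripper_width"],s["qpos"])
f=grab_frame("scene");E=f["extrinsics"]
im=cv2.resize(f["frame"][130:310,220:460,::-1],None,fx=3,fy=3)
def px(p):
    c=(E@np.r_[p,1])[:3]*[1,-1,-1]
    q=cv2.projectPoints(c[None],np.zeros(3),np.zeros(3),f["camera_matrix"],f["dist_coeffs"])[0].ravel()
    return tuple(int(v) for v in (q-[220,130])*3)
for y in(-25,-37,25,37):
  for x in(-10,10):
    b=s["tool_pos"]+R@[x,y,0]; cv2.line(im,px(b),px(b+R@[0,0,-60]),(0,255,0) if x>0 else (0,0,255),1)
cv2.circle(im,px(s["tool_pos"]),4,(255,0,255),-1)
cv2.imwrite("pics/s3.png",im)
E
```

```text
4.2167 [587.60610348  63.81059153  57.28058553] 0.5285949630584472 [-3.59153902e-03  5.92064204e-01  1.76481201e+00  9.54858178e-05
  7.84817849e-01 -1.55165146e+00]
```

View pics/s3.png

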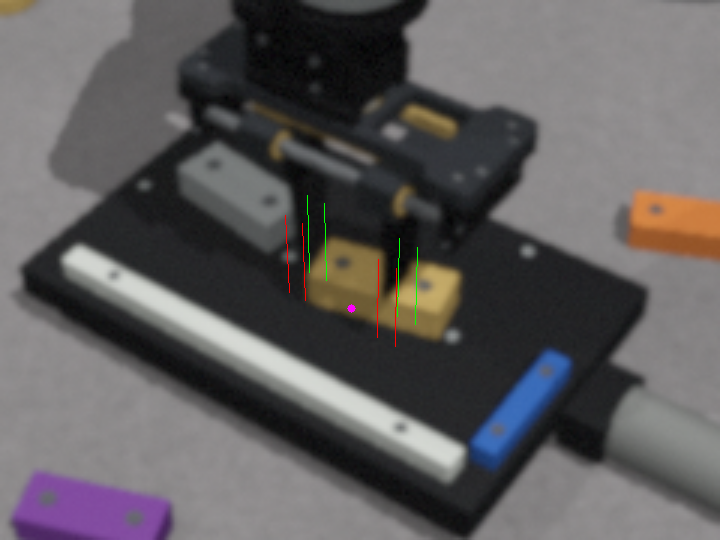

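The picture shows the right finger's tip at (393,297), on the bar's top edge. It sits about 15 mm higher than the reported TCP (magenta, 350,308) implies, so it slid over the bar. I'll measure the fingertip from depth.

```bash
python3 - <<'E'
from h import *
s=observe();print(s["tool_pos"])
f=grab_frame("scene");g=f["frame"].max(2)
m=np.zeros(g.shape,bool);m[185:235,308:375]=1
p,uv=world(f,m&(g<60))
k=(p[:,2]>56)&(p[:,2]<125)&(abs(p[:,1]-64)<60)&(abs(p[:,0]-585)<40);p=p[k]
for a,b in((0,64),(64,140)):
    q=p[(p[:,1]>a)&(p[:,1]<b)]
    for z in range(56,116,5):
        t=q[(q[:,2]>=z)&(q[:,2]<z+5)]
        if len(t):print(a,z,len(t),np.round(t.min(0)),np.round(t.max(0)),np.round(np.median(t,0)))
E
```

```text
[587.66351192  63.84456474  57.31675476]
0 86 2 [588.  36.  90.] [598.  38.  91.] [593.  37.  91.]
0 91 19 [578.  34.  92.] [598.  40.  96.] [592.  38.  94.]
0 96 21 [579.  35.  96.] [600.  41. 101.] [592.  39.  99.]
0 101 24 [578.  33. 101.] [599.  40. 106.] [592.  39. 104.]
0 106 24 [578.  33. 106.] [600.  40. 111.] [594.  38. 108.]
0 111 24 [577.  33. 111.] [599.  41. 115.] [590.  39. 113.]
64 91 6 [586.  93.  94.] [596.  94.  95.] [590.  94.  95.]
64 96 8 [579.  92.  96.] [600.  94.  98.] [592.  94.  97.]
64 101 11 [581.  93. 101.] [600.  97. 106.] [594.  96. 104.]
64 106 19 [578.  93. 106.] [600.  97. 111.] [591.  96. 108.]
64 111 19 [579.  93. 111.] [600.  98. 115.] [594.  97. 113.]
```

```bash
python3 - <<'E'
from h import *
f=grab_frame("scene")
for c in (323,352):
  for r in range(190,242,4):
    m=np.zeros((400,640),bool);m[r,c]=1
    p,_=world(f,m);print(c,r,f["frame"][r,c],np.round(p))
E
```

```text
323 190 [20 21 20] [[591.  39. 144.]]
323 194 [20 21 21] [[591.  39. 136.]]
323 198 [18 18 19] [[591.  39. 127.]]Traceback (most recent call last):
  File "<stdin>", line 6, in <module>
  File "h.py", line 6, in world
    n=cv2.undistortPoints(np.c_[u,v].astype(float)[:,None],f["camera_matrix"],f["dist_coeffs"])[:,0]
      ~~~~~~~~~~~~~~~~~~~^^^^^^^^^^^^^^^^^^^^^^^^^^^^^^^^^^^^^^^^^^^^^^^^^^^^^^^^^^^^^^^^^^^^^^
cv2.error: OpenCV(4.12.0) /io/opencv/modules/calib3d/src/undistort.dispatch.cpp:347: error: (-215:Assertion failed) CV_IS_MAT(_src) && CV_IS_MAT(_dst) && (_src->rows == 1 || _src->cols == 1) && (_dst->rows == 1 || _dst->cols == 1) && _src->cols + _src->rows - 1 == _dst->rows + _dst->cols - 1 && (CV_MAT_TYPE(_src->type) == CV_32FC2 || CV_MAT_TYPE(_src->type) == CV_64FC2) && (CV_MAT_TYPE(_dst->type) == CV_32FC2 || CV_MAT_TYPE(_dst->type) == CV_64FC2) in function 'cvUndistortPointsInternal'
```

```bash
python3 - <<'E'
from h import *
f=grab_frame("scene")
for c in (320,323,352,354):
  for r in range(198,242,3):
    if f["depth"][r,c]==0: print(c,r,"none");continue
    m=np.zeros((400,640),bool);m[r,c]=1
    p,_=world(f,m);print(c,r,f["frame"][r,c],np.round(p[0]))
E
```

```text
320 198 [18 20 18] [597.  37. 130.]
320 201 [11  8  7] [597.  37. 125.]
320 204 [16 15 14] [597.  36. 117.]
320 207 [19 18 20] [599.  38. 113.]
320 210 [18 20 21] [598.  37. 105.]
320 213 [17 21 19] [599.  37.  99.]
320 216 [24 27 27] [597.  35.  89.]
320 219 [23 23 27] [571.  16.  51.]
320 222 [30 28 29] [579.  21.  53.]
320 225 [30 31 29] [582.  23.  49.]
320 228 [28 26 26] [588.  28.  50.]
320 231 [34 36 36] [594.  32.  49.]
320 234 [37 38 38] [602.  37.  52.]
320 237 [38 39 40] [606.  41.  50.]
320 240 [40 41 43] [613.  45.  51.]
323 198 [21 22 23] [591.  38. 127.]
323 201 [20 18 19] [591.  38. 120.]
323 204 [18 19 20] [590.  38. 112.]
323 207 [18 15 18] [592.  39. 108.]
323 210 [23 24 24] [592.  39. 102.]
323 213 [23 21 22] [593.  39.  95.]
323 216 [33 30 27] [561.  15.  50.]
323 219 [91 76 47] [569.  21.  52.]
323 222 [111  93  56] [593.  38.  73.]
323 225 [93 78 45] [592.  37.  65.]
323 228 [92 78 46] [592.  37.  58.]
323 231 [51 45 35] [592.  37.  50.]
323 234 [39 40 41] [598.  41.  50.]
323 237 [38 38 40] [605.  46.  52.]
323 240 [37 36 38] [610.  50.  51.]
352 198 [113  96 
[... 392 characters left out ...]
 [149 126  73] [581.  90.  71.]
352 234 [135 114  66] [581.  89.  63.]
352 237 [132 111  66] [582.  90.  57.]
352 240 [64 56 46] [582.  90.  50.]
354 198 [99 91 76] [619. 115. 185.]
354 201 [76 64 40] [614. 112. 174.]
354 204 [12 12 16] [594. 100. 147.]
354 207 [11  7 10] [593. 100. 140.]
354 210 [ 9 10 11] [591.  99. 131.]
354 213 [12 13 12] [590.  98. 123.]
354 216 [14 12 11] [590.  99. 117.]
354 219 [20 15 17] [587.  96. 107.]
354 222 [61 50 28] [583.  94.  95.]
354 225 [151 128  76] [570.  86.  74.]
354 228 [191 167 102] [575.  90.  73.]
354 231 [164 141  84] [580.  93.  72.]
354 234 [134 113  65] [582.  94.  66.]
354 237 [134 113  66] [582.  94.  59.]
354 240 [80 68 47] [581.  94.  51.]
```

Depth puts the fingertips at z≈90, about 33 mm above the reported TCP. I'll back off and check with the wrist camera whether the reported pose or the finger length is off.

```bash
python3 -m jog '[[[0.05,0.05,0.01,0,0,0,0],[0.05,0.115,0.01,0,0,0,0],[0.05,0.115,0.01,0,0,0,0],[0.05,0.115,0.01,0,0,0,0]]]'
python3 - <<'E'
from h import *
s=observe();print(s["tool_pos"])
f=grab_frame("wrist");print(np.round(f["T_tool_cam"],2))
for q in("brass_bar_center","steel_bar_center"):
    for r in silhouettes("wrist",q)[:3]:
        p,_=world(f,r["pixels"],s)
        if len(p)<10: continue
        z=np.percentile(p[:,2],80);print(q,r["score"],z,*rect(p[abs(p[:,2]-z)<5]))
# fingertip heights from scene
f=grab_frame("scene");p,_=world(f,np.ones((400,640),bool))
k=(abs(p[:,0]-s["tool_pos"][0])<14)&(abs(abs(p[:,1]-s["tool_pos"][1])-30)<10)&(p[:,2]>56)&(p[:,2]<150)
h,e=np.histogram(p[k,2],np.arange(55,150,5));print(list(zip(e,h)))
E
```

```text
clock: 4.75
tool_pos: [517.7, 71.6, 57.6]
tool_rot: [[-1.0, 0.022, -0.001], [0.022, 1.0, 0.0], [0.001, 0.0, -1.0]]
ft_force: [0.6, 0.0, -0.6]
gripper_width: 0.527
grasp_force: 0.0
[517.7388606   71.55792843  57.57772905]
[[  -0.      0.96    0.27   76.12]
 [   1.      0.      0.     -0.33]
 [   0.      0.27   -0.96 -203.72]
 [   0.      0.      0.      1.  ]]
brass_bar_center 0.76 23.163504043461103 [389.5  14. ] [81.1 34.2] 24.6
brass_bar_center 0.7 72.69704307958592 [569.6  67.1] [75.  35.5] -77.5
brass_bar_center 0.63 22.94028370530315 [369.1 179.4] [80.7 34.5] -68.1
steel_bar_center 0.7 72.79915261848794 [538.5 -60.6] [43.7 22.9] 88.3
[(np.int64(55), np.int64(0)), (np.int64(60), np.int64(0)), (np.int64(65), np.int64(0)), (np.int64(70), np.int64(0)), (np.int64(75), np.int64(0)), (np.int64(80), np.int64(0)), (np.int64(85), np.int64(0)), (np.int64(90), np.int64(20)), (np.int64(95), np.int64(28)), (np.int64(100), np.int64(31)), (np.int64(105), np.int64(33)), (np.int64(110), np.int64(38)), (np.int64(115), np.int64(42)), (np.int64(120), np.int64(40)), (np.int64(125), np.int64(38)), (np.int64(130), np.int64(40)), (np.int64(135), np.int64(41)), (np.int64(140), np.int64(45))]
```

The wrist view agrees with the scene (brass top at z 73), so the pose is right. The finger ends sit about 33 mm short of the reported TCP, and the brass bar hasn't moved. I'll lower by that much, watching the force.

```bash
python3 -m jog '[[[0.05,0,0,0.015,0,0,0],[0.05,0,0,0.03,0,0,0],[0.05,0,0,0.042,0,0,0],[0.05,0,0,0.046,0,0,0],[0.05,0,0,0.05,0,0,0],[0.05,0,0,0.05,0,0,0]]]'
python3 - <<'E'
from h import *
s=observe();print(s["tool_pos"],s["ft_force"])
f=grab_frame("scene");p,_=world(f,np.ones((400,640),bool))
k=(abs(p[:,0]-s["tool_pos"][0])<14)&(abs(abs(p[:,1]-s["tool_pos"][1])-30)<10)&(p[:,2]>54)&(p[:,2]<150)
h,e=np.histogram(p[k,2],np.arange(54,150,4));print(e,h)
E
```

```text
clock: 5.45
tool_pos: [518.7, 71.4, 26.6]
tool_rot: [[-1.0, 0.023, -0.001], [0.023, 1.0, 0.0], [0.001, 0.0, -1.0]]
ft_force: [-0.4, -0.4, -0.4]
gripper_width: 0.528
grasp_force: 0.0
[518.73593829  71.38177568  26.55003413] [-0.43569499 -0.38080877 -0.37109979]
[ 54  58  62  66  70  74  78  82  86  90  94  98 102 106 110 114 118 122
 126 130 134 138 142 146] [ 0  9 27 21 27 29 34 37 31 36 35 39 35 40 36 37 30 14 16 13  8  7  9]
```

```bash
python3 -m jog '[[[0.05,-0.01,-0.005,0.003,0,0,0],[0.05,-0.02,-0.005,0.003,0,0,0],[0.05,-0.03,-0.005,0.003,0,0,0],[0.05,-0.04,-0.005,0.003,0,0,0],[0.05,-0.05,-0.005,0.003,0,0,0],[0.05,-0.058,-0.005,0.003,0,0,0],[0.05,-0.065,-0.005,0.003,0,0,0],[0.05,-0.072,-0.005,0.003,0,0,0],[0.05,-0.08,-0.005,0.003,0,0,0],[0.05,-0.08,-0.005,0.003,0,0,0]]]'
python3 - <<'E'
from h import *
f=grab_frame("scene")
for q in("brass_bar_center","steel_bar_center"):
  for r in silhouettes("scene",q):
    p,_=world(f,r["pixels"]);t=p[abs(p[:,2]-74)<4]
    if len(t)>20: print(q,r["score"],len(t),*rect(t))
E
```

```text
clock: 6.33
tool_pos: [567.5, 67.3, 25.5]
tool_rot: [[-1.0, 0.023, -0.0], [0.023, 1.0, 0.0], [0.0, 0.0, -1.0]]
ft_force: [-0.9, -0.4, 0.2]
gripper_width: 0.528
grasp_force: 0.4
brass_bar_center 0.8 724 [596.1  65.7] [81.7 37.1] 88.8
steel_bar_center 0.92 502 [549.2 -43.3] [79.7 34.7] 79.2
```

The bar is now squared (88.8°) and moving with the fingers. On to the fence.

```bash
python3 -m jog '[[[0.05,-0.01,0,0,0,0,0],[0.05,-0.02,0,0,0,0,0],[0.05,-0.028,0,0,0,0,0],[0.05,-0.034,0,0,0,0,0],[0.05,-0.04,0,0,0,0,0],[0.05,-0.044,0,0,0,0,0],[0.05,-0.047,0,0,0,0,0],[0.05,-0.047,0,0,0,0,0]]]'
```

```text
clock: 7.15
tool_pos: [594.5, 66.7, 25.5]
tool_rot: [[-1.0, 0.023, -0.002], [0.023, 1.0, 0.0], [0.002, 0.0, -1.0]]
ft_force: [-5.6, 0.6, 4.1]
gripper_width: 0.525
grasp_force: 2.5
```

```bash
python3 -m jog '[[[0.05,-0.001,0,0,0,0,0],[0.05,-0.002,0,0,0,0,0],[0.05,-0.003,0,0,0,0,0],[0.05,-0.003,0,0,0,0,0]]]'
```

```text
clock: 7.48
tool_pos: [595.9, 66.7, 25.5]
tool_rot: [[-1.0, 0.023, -0.002], [0.023, 1.0, 0.0], [0.002, -0.0, -1.0]]
ft_force: [-5.9, 0.3, 3.8]
gripper_width: 0.524
grasp_force: 3.2
```

```bash
python3 -m jog '[[[0.05,-0.002,0,0,0,0,0],[0.05,-0.004,0,0,0,0,0],[0.05,-0.004,0,0,0,0,0],[0.05,-0.004,0,0,0,0,0]]]'
python3 - <<'E'
from h import *
f=grab_frame("scene");cv2.imwrite("pics/s4.png",cv2.resize(f["frame"][130:310,220:460,::-1],None,fx=3,fy=3))
for q in("brass_bar_center","steel_bar_center","fence"):
  for r in silhouettes("scene",q)[:3]:
    p,_=world(f,r["pixels"]);z=67 if q=="fence" else 74;t=p[abs(p[:,2]-z)<4]
    if len(t)>20: print(q,r["score"],len(t),*rect(t))
E
```

```text
clock: 7.82
tool_pos: [597.9, 66.6, 25.4]
tool_rot: [[-1.0, 0.023, -0.003], [0.023, 1.0, 0.0], [0.003, -0.0, -1.0]]
ft_force: [-8.5, -0.1, 4.9]
gripper_width: 0.527
grasp_force: 4.1
steel_bar_center 0.74 37 [560.1 -39.5] [60.6 25.7] 53.0
fence 0.8 1102 [650.4  37.2] [270.3  17.9] 88.5
```

View pics/s4.png

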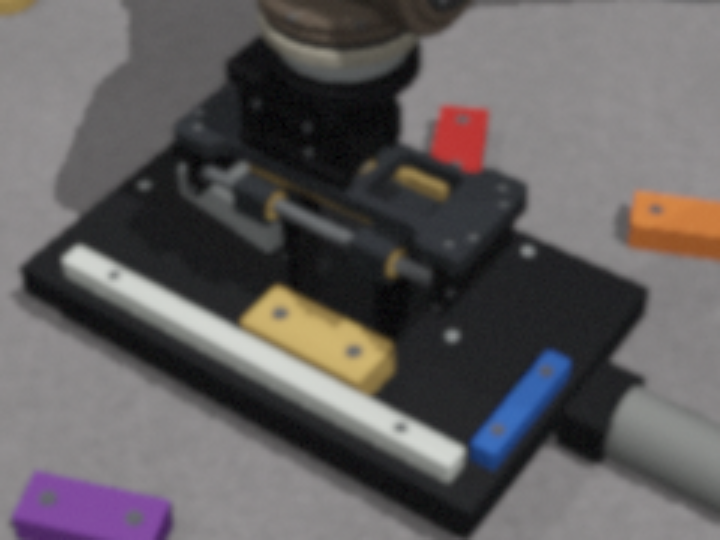

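The bar lies along the fence at (320,335); there may be a small gap, so I'll measure it by colour.

```bash
cat >> h.py <<'E'
def brass(n="scene",zs=(66,82)):
    f=grab_frame(n);c=f["frame"].astype(int)
    m=(c[...,0]-c[...,2]>35)&(c[...,0]>90)&(c[...,1]>0.72*c[...,0])
    p,_=world(f,m)
    k=(abs(p[:,0]-590)<60)&(abs(p[:,1]-90)<90)&(p[:,2]>zs[0])&(p[:,2]<zs[1]);return p[k]
E
python3 - <<'E'
from h import *
p=brass();print(len(p),*rect(p),np.percentile(p[:,2],[5,50,95]))
A=np.c_[p[:,:2]-p[:,:2].mean(0),np.ones(len(p))];print("slope",np.linalg.lstsq(A,p[:,2],rcond=None)[0])
f=grab_frame("scene");r=silhouettes("scene","fence")[0];q,_=world(f,r["pixels"]);q=q[abs(q[:,2]-65)<3]
for Y in(40,60,80): print(Y,"brass x",np.percentile(p[abs(p[:,1]-Y)<8,0],[2,98]),"fence x",np.percentile(q[abs(q[:,1]-Y)<8,0],[2,98]))
E
```

```text
812 [624.9  66. ] [80.2 39.8] 87.6 [69.38135232 72.75882394 74.60251301]
slope [-2.89526933e-02 -7.87051566e-03  7.25340278e+01]
40 brass x [608.06121598 642.8748579 ] fence x [642.68629668 657.86671447]
60 brass x [610.37813804 643.67029964] fence x [643.52993297 658.34314247]
80 brass x [610.71277071 644.48929605] fence x [643.33020629 659.99396019]
```

The bar is flush: brass face and fence face both at x≈643.5, under 8 N. Next: back off, lift, shut the fingers and go to the bar's steel-side end.

```bash
python3 -m jog '[[[0.05,0.01,0,0,0,0,0],[0.05,0.02,0,0,0,0,0],[0.05,0.02,0,-0.03,0,0,0],[0.05,0.02,0,-0.065,0,0,0],[0.05,0.02,0,-0.065,0,0,0],[-1,-0.037,-0.05,-0.065,0,0,0],[-1,-0.037,-0.11,-0.065,0,0,0],[-1,-0.037,-0.11,-0.065,0,0,0],[-1,-0.037,-0.11,-0.065,0,0,0],[-1,-0.037,-0.11,-0.065,0,0,0]]]'
python3 - <<'E'
from h import *
s=observe();p=brass();print("brass",*rect(p))
f=grab_frame("scene");p,_=world(f,np.ones((400,640),bool))
k=(abs(p[:,0]-s["tool_pos"][0])<16)&(abs(p[:,1]-s["tool_pos"][1])<25)&(p[:,2]>76)&(p[:,2]<150)
h,e=np.histogram(p[k,2],np.arange(76,150,4));print(e,h);t=p[k];t=t[t[:,2]<115];print(t.min(0),t.max(0))
r=silhouettes("scene","steel_bar_center")
for r in r[:2]:
    q,_=world(f,r["pixels"]);q=q[abs(q[:,2]-74)<4];print("steel",*rect(q))
E
```

```text
clock: 9.0
tool_pos: [619.6, 0.1, 64.1]
tool_rot: [[-1.0, 0.024, -0.0], [0.024, 1.0, 0.0], [0.0, 0.0, -1.0]]
ft_force: [0.6, -0.6, -0.4]
gripper_width: 0.229
grasp_force: 0.0
brass [626.8  65.6] [81.3 35.7] 88.8
[ 76  80  84  88  92  96 100 104 108 112 116 120 124 128 132 136 140 144
 148] [ 0  0  0  0  0 17 33 27 32 40 40 35 41 44 38 36 40 41]
[607.84051187 -13.78287682  97.66960086] [631.24049194  18.07843433 114.96313118]
steel [555.9 -13. ] [33.  16.2] 36.7
```

```bash
python3 -m jog '[[[-1,0,0,0,0,0,0],[-1,0,0,0,0,0,0],[-1,0,0,0.02,0,0,0],[-1,0,0,0.04,0,0,0],[-1,0,0,0.055,0,0,0],[-1,0,0,0.065,0,0,0],[-1,0,0,0.065,0,0,0]]]'
python3 -m jog '[[[-1,0,0.01,0,0,0,0],[-1,0,0.02,0,0,0,0],[-1,0,0.03,0,0,0,0],[-1,0,0.04,0,0,0,0],[-1,0,0.05,0,0,0,0],[-1,0,0.06,0,0,0,0],[-1,0,0.07,0,0,0,0],[-1,0,0.08,0,0,0,0],[-1,0,0.08,0,0,0,0]]]'
python3 -c "
from h import *
print(rect(brass()))"
```

```text
clock: 9.73
tool_pos: [619.0, 0.1, 23.3]
tool_rot: [[-1.0, 0.023, -0.003], [0.023, 1.0, 0.0], [0.003, 0.0, -1.0]]
ft_force: [-0.5, 0.5, 0.1]
gripper_width: 0.009
grasp_force: 0.0
clock: 10.48
tool_pos: [621.2, 49.2, 25.8]
tool_rot: [[-1.0, 0.022, 0.001], [0.022, 1.0, 0.0], [-0.001, 0.0, -1.0]]
ft_force: [-0.2, -0.2, -0.2]
gripper_width: 0.004
grasp_force: 0.0
(array([627.5,  95.6]), array([84.5, 36.4]), 87.4)
```

```bash
python3 -m jog '[[[-1,0,0.01,0,0,0,0],[-1,0,0.02,0,0,0,0],[-1,0,0.03,0,0,0,0],[-1,0,0.038,0,0,0,0],[-1,0,0.044,0,0,0,0],[-1,0,0.048,0,0,0,0],[-1,0,0.05,0,0,0,0],[-1,0,0.05,0,0,0,0]]]'
python3 -c "
from h import *
p=brass();print(rect(p),p.max(0))"
```

```text
clock: 11.2
tool_pos: [621.7, 78.2, 25.5]
tool_rot: [[-1.0, 0.023, 0.0], [0.023, 1.0, -0.0], [-0.0, -0.0, -1.0]]
ft_force: [-1.1, -2.6, 2.3]
gripper_width: 0.007
grasp_force: 1.5
(array([628.2, 124. ]), array([84.9, 36.9]), 86.9) [646.51563146 166.59754688  76.01631463]
```

```bash
python3 -m jog '[[[-1,0,0.003,0,0,0,0],[-1,0,0.006,0,0,0,0],[-1,0,0.009,0,0,0,0],[-1,0,0.009,0,0,0,0],[-1,0,0.009,0,0,0,0]]]'
python3 -c "
from h import *
p=brass();print(rect(p),p.max(0))"
```

```text
clock: 11.67
tool_pos: [621.9, 83.4, 25.5]
tool_rot: [[-1.0, 0.023, 0.0], [0.023, 1.0, 0.0], [-0.0, 0.0, -1.0]]
ft_force: [-0.7, -5.5, 2.6]
gripper_width: 0.005
grasp_force: 2.1
(array([627.8, 128.8]), array([84.8, 36.8]), 88.1) [646.78957915 171.25936629  75.89937186]
```

```bash
python3 -m jog '[[[-1,0,0.003,0,0,0,0],[-1,0,0.006,0,0,0,0],[-1,0,0.006,0,0,0,0],[-1,0,0.006,0,0,0,0]]]'
python3 -c "
from h import *
p=brass();print(rect(p),p.max(0))"
```

```text
clock: 12.05
tool_pos: [622.0, 85.0, 25.6]
tool_rot: [[-1.0, 0.023, -0.0], [0.023, 1.0, -0.002], [0.0, -0.002, -1.0]]
ft_force: [-1.7, -16.9, 4.3]
gripper_width: 0.009
grasp_force: 8.9
(array([628.9, 130.9]), array([84. , 35.7]), 88.8) [646.66830711 173.12701355  76.10544678]
```

The bar is firmly against the stop at 17 N. I'll back off, lift clear and check.

```bash
python3 -m jog '[[[-1,0,-0.01,0,0,0,0],[-1,0,-0.025,0,0,0,0],[-1,0,-0.025,0,0,0,0],[-1,0,-0.025,-0.06,0,0,0],[-1,0,-0.025,-0.12,0,0,0],[-1,0.05,-0.06,-0.18,0,0,0],[-1,0.1,-0.12,-0.2,0,0,0],[-1,0.15,-0.18,-0.2,0,0,0],[-1,0.2,-0.24,-0.2,0,0,0],[-1,0.2,-0.3,-0.2,0,0,0]]]'
python3 -m jog '[[[-1,0,-0.06,0,0,0,0],[-1,0,-0.13,0,0,0,0],[-1,0,-0.2,0,0,0,0],[-1,0,-0.25,0,0,0,0],[-1,0,-0.25,0,0,0,0]]]'
python3 - <<'E'
from h import *
for n in("top","scene"):
  f=grab_frame(n)
  if n=="top":cv2.imwrite("pics/t5.png",cv2.resize(f["frame"][145:265,230:410,::-1],None,fx=4,fy=4))
  for q,z in(("brass_bar_center",74),("steel_bar_center",74),("fence",66),("end_stop",66)):
    for r in silhouettes(n,q):
      p,_=world(f,r["pixels"]);t=p[abs(p[:,2]-z)<4]
      if len(t)>20: print(n,q,round(r["score"],2),*rect(t))
E
```

```text
clock: 12.93
tool_pos: [499.7, -74.8, 145.9]
tool_rot: [[-1.0, 0.021, -0.0], [0.021, 1.0, 0.001], [0.0, 0.001, -1.0]]
ft_force: [1.1, -0.3, 0.4]
gripper_width: 0.004
grasp_force: 0.0
clock: 13.35
tool_pos: [499.2, -230.0, 145.1]
tool_rot: [[-1.0, 0.027, 0.001], [0.027, 1.0, -0.001], [-0.001, -0.001, -1.0]]
ft_force: [-0.3, -0.2, -0.7]
gripper_width: 0.002
grasp_force: 0.0
top brass_bar_center 0.61 [549.  -46.3] [79.  34.5] 80.8
top steel_bar_center 0.86 [549.  -46.2] [79.7 34.1] 80.3
top fence 0.72 [650.9  35.4] [270.3  16.2] 88.9
top end_stop 0.79 [600.8 178.9] [77.9 15. ] 1.0
scene brass_bar_center 0.72 [628.9 132.1] [80.4 36. ] 88.2
scene steel_bar_center 0.71 [549.4 -43.9] [79.6 36.2] 81.4
scene end_stop 0.97 [600.7 180.6] [80.9 16.1] -1.2
```

View pics/t5.png

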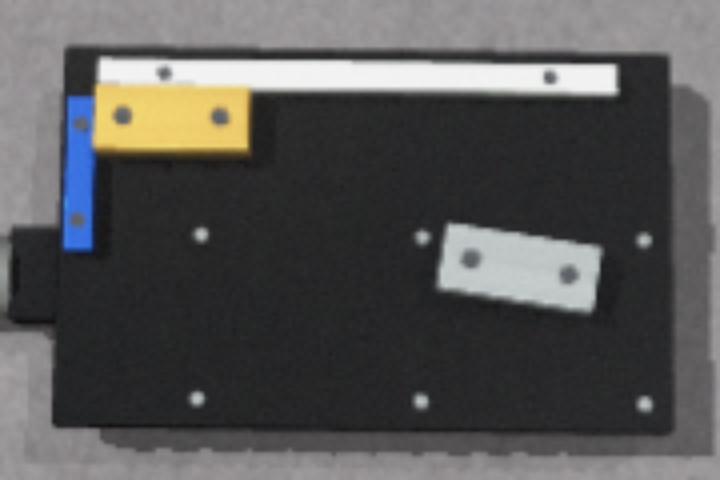

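The brass bar sits at crop (170,118), touching the fence and the blue stop. The steel bar hasn't moved, at (520,265), and the robot is clear of everything.

```bash
python3 -c "
from rig import *
print(hand_in())"
```

```text
the job is handed in; nothing more can be done
None
```

I registered the brass bar flat in the corner against the fence and end stop, left the steel bar where it lay, and handed the job in; no verdict was shown.

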